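# Set up sample and reference cells on a calorimeter's heater plate

### The job

Set up the heater plate for a comparison run: stand the sample cell (short, with the stem) on the seat in front of the vent valve, and the reference cell (tall, plain) on the other seat, both upright at all times. Pack the sample cell up with as many packing plates, stacked squarely under it on its seat, as bring the top of its lid level with the top of the sensor post, and leave the spare plate on the bench. Then stand the splash shield in its engraved rectangle in front of the sample cell, broad side to it.

Things in the scene. Friction and masses are not known exactly. Their poses are not given: they have to be found in the camera images.
- sample_center (a point): the sample cell: the shorter steel cylinder, 54 mm diameter, 46 mm from underside to the top face of its lid; six small domed nuts (6 mm high) round the lid, a central brass nut and thin stem reaching 64 mm above the underside; 0.4 kg. The point is on its axis 23 mm above the underside; the lid's top face is 23 mm above the point; z up
- reference_center (a point): the reference cell: the taller plain steel cylinder with a flat bare top, 54 mm diameter, 70 mm high, 0.6 kg. The point is its centre, 35 mm above its underside
- plate_a_center (a point): one of three identical packing plates: a plain round aluminium disc, 56 mm diameter, 12 mm thick, 85 g, lying flat on the bench at the start. The point is its centre, 6 mm above its underside. Any two of the three will do
- plate_b_center (a point): one of three identical packing plates: a plain round aluminium disc, 56 mm diameter, 12 mm thick, 85 g, lying flat on the bench at the start. The point is its centre, 6 mm above its underside. Any two of the three will do
- plate_c_center (a point): one of three identical packing plates: a plain round aluminium disc, 56 mm diameter, 12 mm thick, 85 g, lying flat on the bench at the start. The point is its centre, 6 mm above its underside. Any two of the three will do
- shield_center (a point): the splash shield: upright perforated steel sheet (3 mm thick in x, 80 wide in y) on a foot 44 mm in x, 80 in y, 8 thick, with a dark grip bar along its top edge (12 mm thick in x, 80 long in y, 84 to 96 mm above the underside); 0.36 kg, same front and back. The point is its centre, 48 mm above the underside; x across the sheet, y along it, z up
- sensor_top (a point): the sensor post, fixed in the heater plate midway between the seats: a grey cross head with a sensor looking out to each side, 58 mm tip to tip in y. The point is the middle of its flat top, its highest part, 70 mm above the plate's top (100 mm above the bench); axes as the seats'. The plate: fixed steel slab, 220 mm in x, 260 in y, 30 high, its middle 20 mm in front of the post
- seat_left: engraved seat (flush dark ring, 66 mm diameter) on the heater plate, left of the sensor post seen from the robot. Origin: ring centre on the plate's top, 30 mm above the bench, 78 mm from the post's axis; z up, x away from the robot (plate's front to back), y left. The engraved rectangle for the shield's foot (54 mm in x, 90 in y) is centred 85 mm in front of it, at x = -85 mm
- seat_right: engraved seat (flush dark ring, 66 mm diameter) on the heater plate, right of the sensor post seen from the robot. Origin: ring centre on the plate's top, 30 mm above the bench, 78 mm from the post's axis; z up, x away from the robot (plate's front to back), y left. The engraved rectangle for the shield's foot (54 mm in x, 90 in y) is centred 85 mm in front of it, at x = -85 mm
- valve: the vent valve, fixed on the bench just behind the heater plate (the side away from the robot), behind the left seat or the right one: a steel valve block with brass nuts and a round black hand knob facing away, 66 mm high. Origin on the bench under its block. A small amber jar (55 mm high), not part of the job, stands behind the other seat
Mind the look-alikes: they are no part of the job. Leave any black or turquoise look-alike of the part that bears plate_a_center alone.

How it is judged:
By the outcome, as a careful person would: the job done as asked, in the order asked, and still so for the second after the job is handed in, with the robot touching nothing.
It also fails if it takes over 125 s, if anything falls off the work surface, if the arm or the gripper's body presses on something with over 40 N, if the wrist force passes 120 N, or if a joint passes its speed limit or range.

### The arm

A 6-joint arm with a two-finger parallel gripper is mounted at the origin on the work surface. World frame = base frame: x ahead of the robot, y to its left, z up, the work surface at z = 0. Lengths are in m, angles in rad, forces in N, time in s.
With the tool pointing down it reaches from about 0.425 to 0.95 m from the base axis. Payload 3.5 kg.
Tool frame: the origin (TCP) lies between the finger pads; the fingertips stand 19 mm ahead of it and the grasp point (between the pads) is the TCP (ctrl.nose_length is the distance from the TCP to the fingertips, in m); z points along the fingers, y is the line along which they close (so a half turn about z gives the same grasp; the last joint's range is limited). The gripper opens to 85 mm and grips with 20 to 120 N. Pads are 22 mm wide; open, the fingers measure 114 mm over their backs; the gripper's body (76 mm by 85 mm) begins 54 mm behind the grasp point. The pads swing forward as they close: fully open they stand 13 mm farther back than shut.
Start: joints at [-1.461, 0.286, 1.577, -0, 1.279, -0.15], TCP at [0.173, -0.652, 0.25] pointing down, gripper open.
Joint ranges: [-2.77, 2.77], [-0.9, 2.22], [0.21, 2.48], [-1.53, 4.67], [0.24, 2.81], [-2.84, 2.84]. Speed limits (rad/s): [2.79, 2.79, 3.14, 3.14, 3.14, 3.14].

### API

Orientations are given as a unit quaternion [x, y, z, w].
In Python, from plant import ctrl gives the robot as it stands.
- The arm moves only by the tool apply_moves, never from a script. Its argument "series" is a list of rows, each a list of 6 numbers: the shift along the world's x, y, z scaled (see below), then the turn, a rotation vector about the world's x, y, z scaled (see below). A call has 1 to 20 rows; each row is the pose to reach, as a shift and turn from the pose commanded when the call began; what a row does not reach only later rows make up. The controller multiplies each number of a shift by 0.8 m and each number of a turn by 45 degrees. A row lasts 1/8 s, in which the tool goes at most 62.5 mm and 10.7 degrees, less where a joint would pass 70% of its speed; a pose out of reach is approached as far as the arm can. A call with a number of a shift or a turn outside -1 to 1 is refused whole. A call with a gripper value outside its range is refused whole. "jaw" is the opening, from 0 (shut) to 1 (fully open), set as the call begins (left out, the last holds). The fingers move at their own pace and stop on an object; "squeeze" is the grip in N (left out, the last holds). Time passes only in rows, so rows that repeat a pose let the fingers close. It gives the time, the measured TCP pose, the force, the opening and the grip force at its end, in the units of the state.
- ctrl.get_state(): the state, without advancing time (a new reading comes with each control period).
- ctrl.read_camera(name): name is "scene" or "top" or "wrist"; returns the picture (400x640x3 uint8, red, green, blue); there is no depth.
- ctrl.get_calibration(name): a dict with "fx", "fy", "cx", "cy" (pixels), "xyz" and "orientation" of the camera in the world; the wrist camera has in their place "hand_eye" (4x4, takes a point from camera to tool coordinates, whose origin is the TCP and whose axes are the flange's). Camera axes: x right, y up, looking along -z (the intrinsics and any distortion apply to the point x, -y, -z); pixel columns grow to the right and rows downward; lengths in m; the calibration is good to about 2 mm. A picture is of the moment at which its call begins: read the wrist's pose just before it. get_calibration takes no time and is no camera call.
- ctrl.sign_off(): hands the job in; it is judged then, once.
Trained networks look in the newest picture that a camera, given by its name, has taken for a name from the list of things; names that differ only in an ending like _2 or _b are one class to them, and where a whole thing is asked for, a point or a joint stands for the part that bears it (a point fixed in the world has none). Each returns a list of dicts, best first, with "p" (0 to 1); they miss things now and then, are a little off and sometimes report something else, mostly with a low value. They report only what shows in the picture. A call takes as long as a camera call. They do not tell look-alikes from the thing itself.
- ctrl.boxes_of(thing, camera): "xy" ([column, row] as shares, 0 to 1, of the picture: columns of its width, rows of its height, amid what is visible of it).
- ctrl.silhouettes(thing, camera): "pixels" (400x640 bool, what is visible of it) and "xy" ([column, row] as shares, 0 to 1, of the picture: columns of its width, rows of its height, amid what is visible of it).
The state is a dict: "time": time; "qpos": joint angles; "dq": joint speeds; "joint_efforts": joint torques, N m; "eef_pos": TCP position; "tcp_rot": TCP orientation; "contact_force": force on the tool from outside, world axes, zero at the start; "wrist_torque": the same for the moment, N m; "opening": opening from 0.0 (shut) to 1.0 (fully open); "finger_force": force on a finger pad.
Only numpy, scipy, OpenCV 4.12 (cv2) and the standard library are available. Lean on these libraries where they do the work, as an engineer would, in place of code of your own. Each camera call takes 0.05 s, during which the arm holds its last target. There are 200 camera calls.

## Working session

There is one attempt and no reset: what is moved stays moved. The work goes in short steps, Python scripts to look and compute and a tool call to move; the robot and the scene stay as the last step left them, time stands still between calls to the robot, and variables do not carry over. Pictures are saved under pics/ and viewed, at most 14 in all, crops included, and the job is handed in when it is done.

Besides the shell and the picture viewer there is one more tool, called after ">>>" by a JSON object that holds its "method" and its "body", one argument or row to a line. apply_moves: Moves the arm, as the interface text tells. Shifts and turns lie within -1 to 1; 1 stands for 0.8 m of shift or 45 degrees of turn. Its arguments: {"type":"object","properties":{"series":{"type":"array"},"jaw":{"type":"number"},"squeeze":{"type":"number"}},"required":["series"]}

```bash
mkdir -p pics
cat > h.py <<'E'
import numpy as np, cv2
from scipy.spatial.transform import Rotation as R
from plant import ctrl
def cam(name):
    c=ctrl.get_calibration(name)
    if 'hand_eye' in c:
        s=ctrl.get_state(); T=np.eye(4); T[:3,:3]=R.from_quat(s['tcp_rot']).as_matrix(); T[:3,3]=s['eef_pos']
        M=T@np.array(c['hand_eye'])
    else:
        M=np.eye(4); M[:3,:3]=R.from_quat(c['orientation']).as_matrix(); M[:3,3]=c['xyz']
    return c,M
def ray(c,M,u,v,z):
    K=np.array([[c['fx'],0,c['cx']],[0,c['fy'],c['cy']],[0,0,1.]])
    d=np.array(c.get('distortion',np.zeros(5)),float)
    x,y=cv2.undistortPoints(np.array([[[u,v]]],float),K,d)[0,0]
    w=M[:3,:3]@np.array([x,-y,-1]); o=M[:3,3]
    return o+w*(z-o[2])/w[2]
def proj(c,M,p):
    q=np.linalg.inv(M)@np.append(p,1)
    return c['cx']+c['fx']*q[0]/-q[2], c['cy']-c['fy']*q[1]/-q[2]
def snap(name,fn=None):
    c,M=cam(name); im=ctrl.read_camera(name)
    if fn: cv2.imwrite('pics/'+fn,im[:,:,::-1])
    return im,c,M
E
python3 - <<'E'
from h import *
for n in('scene','top','wrist'): print(n,ctrl.get_calibration(n))
for n in('top','scene'):
    im,c,M=snap(n,n+'0.png')
    for t,z in (('sample_center',.046),('reference_center',.07),('plate_a_center',.012),('shield_center',.09),('sensor_top',.1),('seat_left',.03),('seat_right',.03),('valve',.06)):
        for b in ctrl.boxes_of(t,n)[:5]:
            u,v=b['xy'][0]*640,b['xy'][1]*400
            print(n,t,round(b['p'],2),round(u),round(v),ray(c,M,u,v,z).round(3))
E
```

```text
scene {'fx': 424.4684096403111, 'fy': 424.4684096403111, 'cx': 317.85719739095566, 'cy': 198.16018562385997, 'xyz': array([ 0.95626664, -0.37786013,  0.89135264]), 'orientation': array([0.28855976, 0.1322176 , 0.40395289, 0.85794745])}
top {'fx': 393.7228880749245, 'fy': 393.7228880749245, 'cx': 312.011827697808, 'cy': 198.29926028770313, 'xyz': array([ 0.35318562, -0.02449376,  1.07972222]), 'orientation': array([-0.05826858,  0.05607842,  0.70647201, -0.70310546])}
wrist {'fx': 288.51277884531476, 'fy': 288.51277884531476, 'cx': 322.6577708534482, 'cy': 195.9240582314526, 'hand_eye': array([[-5.78934819e-04,  9.60916879e-01,  2.76836445e-01,
         6.98835325e-02],
       [ 9.99999826e-01,  5.88633725e-04,  4.80667780e-05,
         1.75478341e-04],
       [-1.16767089e-04,  2.76836424e-01, -9.60917052e-01,
        -1.23552691e-01],
       [ 0.00000000e+00,  0.00000000e+00,  0.00000000e+00,
         1.00000000e+00]])}
top sample_center 0.65 397 158 [ 0.631 -0.251  0.046]
top reference_center 0.61 214 166 [0.606 0.237 0.07 ]
top reference_center 0.25 164 198 [0.52  0.364 0.07 ]
top
[... 546 characters left out ...]
64  -0.268  0.046]
scene reference_center 0.59 420 192 [0.626 0.228 0.07 ]
scene plate_a_center 0.79 199 221 [ 0.316 -0.223  0.012]
scene plate_a_center 0.71 208 260 [ 0.425 -0.262  0.012]
scene plate_a_center 0.64 169 252 [ 0.349 -0.325  0.012]
scene plate_a_center 0.57 169 287 [ 0.428 -0.366  0.012]
scene shield_center 0.67 185 321 [ 0.561 -0.378  0.09 ]
scene shield_center 0.33 418 191 [0.629 0.211 0.09 ]
scene sensor_top 0.8 333 219 [ 0.568 -0.004  0.1  ]
scene seat_left 0.61 358 213 [0.56  0.088 0.03 ]
scene seat_right 0.71 306 246 [ 0.55 -0.07  0.03]
scene valve 0.68 333 289 [ 0.683 -0.103  0.06 ]
scene valve 0.64 332 217 [0.542 0.017 0.06 ]
scene valve 0.21 429 160 [0.565 0.333 0.06 ]
```

View pics/top0.png

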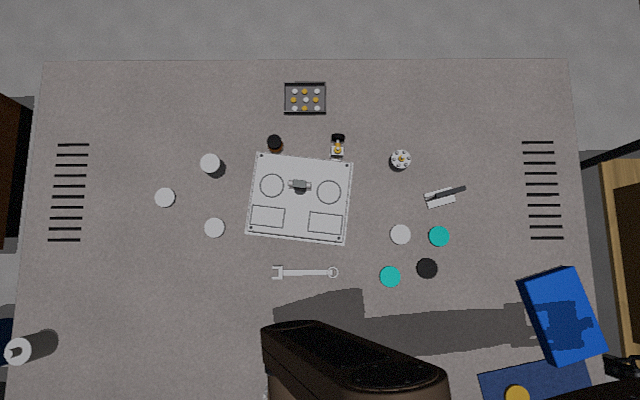

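View pics/scene0.png

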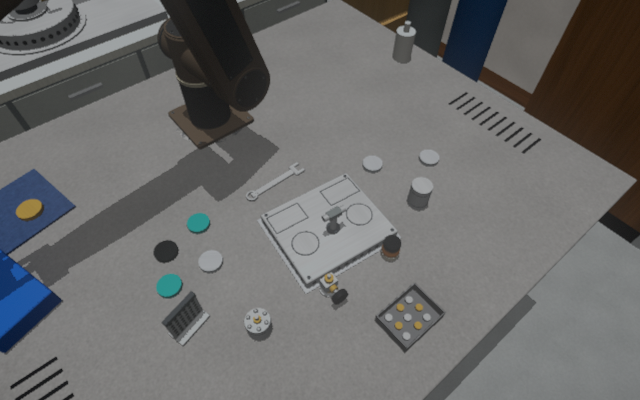

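Run:
```python
from h import *
s=ctrl.get_state(); print(R.from_quat(s['tcp_rot']).as_matrix().round(3), s['opening'],ctrl.nose_length)
# refine with silhouettes in top
im,c,M=snap('top')
for t,z in (('seat_left',.03),('seat_right',.03),('plate_a_center',.012),('reference_center',.07),('sample_center',.046)):
    for b in ctrl.silhouettes(t,'top')[:6]:
        ys,xs=np.nonzero(b['pixels']); 
        if len(xs)<5: continue
        u,v=(xs.min()+xs.max())/2,(ys.min()+ys.max())/2
        print(t,round(b['p'],2),u,v,len(xs),ray(c,M,u,v,z).round(3))
for u,v in((259,153),(354,159),(344,245),(245,234)): print(ray(c,M,u,v,.03).round(3))
for u,v in((272,185),(328.5,192),(164.5,197.5),(214.5,228)): print(ray(c,M,u,v,.02).round(3))
```

```text
[[ 0.966  0.257  0.   ]
 [ 0.257 -0.966 -0.   ]
 [ 0.     0.    -1.   ]] 1.0026016050374529 0.019
seat_left 0.71 271.0 185.5 442 [0.56 0.09 0.03]
seat_right 0.68 329.5 191.5 478 [ 0.543 -0.069  0.03 ]
plate_a_center 0.87 390.0 276.5 371 [ 0.316 -0.228  0.012]
plate_a_center 0.75 439.0 235.5 339 [ 0.424 -0.364  0.012]
plate_a_center 0.62 427.0 267.5 332 [ 0.339 -0.328  0.012]
reference_center 0.62 212.0 165.5 433 [0.607 0.242 0.07 ]
sample_center 0.59 399.5 161.0 413 [ 0.623 -0.258  0.046]
[0.652 0.124 0.03 ]
[ 0.633 -0.137  0.03 ]
[ 0.399 -0.106  0.03 ]
[0.429 0.157 0.03 ]
[0.564 0.088 0.02 ]
[ 0.543 -0.067  0.02 ]
[0.531 0.381 0.02 ]
[0.446 0.242 0.02 ]
```

>>> {"method": "apply_moves", "body": {
  "series": [
    [0.22, 0.35, 0.06, 0, 0, 1],
    [0.22, 0.35, 0.06, 0, 0, 1],
    [0.22, 0.35, 0.06, 0, 0, 1],
    [0.22, 0.35, 0.06, 0, 0, 1],
    [0.22, 0.35, 0.06, 0, 0, 1],
    [0.22, 0.35, 0.06, 0, 0, 1]
  ]
}}

```text
time: 1.95
eef_pos: [0.3509, -0.3698, 0.2995]
tcp_rot: [0.866, 0.501, 0.0, 0.001]
contact_force: [0.1, -0.9, 0.7]
opening: 0.999
finger_force: 0.0
```

>>> {"method": "apply_moves", "body": {
  "series": [
    [0.21, 0.34, 0, 0, 0, 0.524],
    [0.21, 0.34, 0, 0, 0, 0.524],
    [0.21, 0.34, 0, 0, 0, 0.524],
    [0.21, 0.34, 0, 0, 0, 0.524],
    [0.21, 0.34, 0, 0, 0, 0.524],
    [0.21, 0.34, 0, 0, 0, 0.524],
    [0.21, 0.34, 0, 0, 0, 0.524]
  ]
}}

```text
time: 2.82
eef_pos: [0.5174, -0.1001, 0.2983]
tcp_rot: [0.746, 0.666, -0.0, 0.0]
contact_force: [-0.7, -0.1, -1.2]
opening: 0.998
finger_force: 0.0
```

```bash
cat >> h.py <<'E'
def look(things,name='wrist',fn=None):
    im,c,M=snap(name,fn)
    for t,z in things:
        for b in ctrl.silhouettes(t,name)[:5]:
            ys,xs=np.nonzero(b['pixels'])
            if len(xs)<30: continue
            (u,v),(w,h),a=cv2.fitEllipse(cv2.convexHull(np.c_[xs,ys].astype(np.int32))) if len(xs)>60 else ((xs.mean(),ys.mean()),(0,0),0)
            print(t,round(b['p'],2),round(u),round(v),'size',round(w),round(h),'n',len(xs),ray(c,M,u,v,z).round(4))
    return im,c,M
E
python3 - <<'E'
from h import *
print(ctrl.get_state()['eef_pos'],R.from_quat(ctrl.get_state()['tcp_rot']).as_matrix().round(3).tolist())
look((('seat_left',.03),('seat_right',.03),('plate_a_center',.012),('sample_center',.046),('shield_center',.09),('sensor_top',.1)),fn='w1.png')
E
```

```text
[ 0.51741773 -0.10007906  0.29830567] [[0.112, 0.994, -0.0], [0.994, -0.112, -0.001], [-0.001, -0.0, -1.0]]
seat_left 0.66 310 22 size 43 130 n 1604 [0.5212 0.0753 0.03  ]
seat_right 0.85 299 137 size 74 130 n 2073 [ 0.4898 -0.0578  0.03  ]
plate_a_center 0.97 236 307 size 25 33 n 622 [ 0.3464 -0.3237  0.012 ]
plate_a_center 0.69 286 319 size 31 33 n 703 [ 0.4259 -0.3563  0.012 ]
plate_a_center 0.63 280 266 size 34 36 n 965 [ 0.4314 -0.2551  0.012 ]
plate_a_center 0.6 202 249 size 19 35 n 450 [ 0.3144 -0.2129  0.012 ]
sample_center 0.93 409 260 size 36 48 n 682 [ 0.6255 -0.2489  0.046 ]
shield_center 0.81 348 313 size 31 44 n 845 [ 0.53   -0.2946  0.09  ]
sensor_top 0.64 343 66 size 27 66 n 1181 [0.5508 0.0124 0.1   ]
sensor_top 0.23 301 21 size 45 144 n 1569 [0.5137 0.0582 0.1   ]
```

View pics/w1.png

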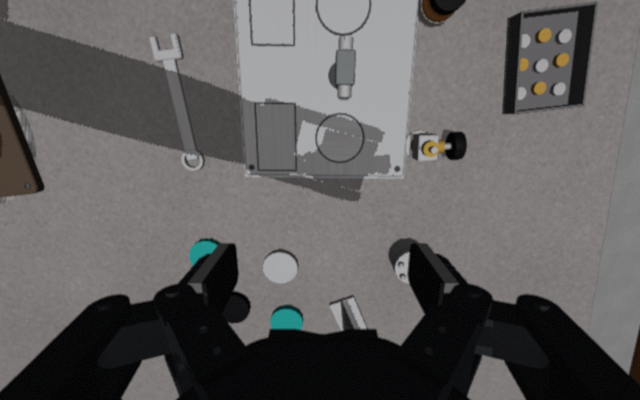

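Run:
```python
from h import *
im,c,M=snap('wrist')
r=lambda u,v,z=.03:ray(c,M,u,v,z)
rr,e1,e2,e3,e4=[r(*p) for p in((340,137.5),(236,0),(246,177),(403,177),(417,0))]
print(rr,e1,e2,e3,e4)
for a,b in((e2,e1),(e3,e4)): d=b-a; print('yaw',-np.degrees(np.arctan2(d[0],d[1])))
d=e3-e2; print('yaw',np.degrees(np.arctan2(d[1],d[0])),np.linalg.norm(d))
print('post',[r(*p,.1) for p in((346,37),(345,95))])
# ring by hough
g=cv2.cvtColor(im,cv2.COLOR_RGB2GRAY)
g=cv2.resize(g[:190,230:430],None,fx=4,fy=4,interpolation=cv2.INTER_CUBIC)
cs=cv2.HoughCircles(g,cv2.HOUGH_GRADIENT,1.5,150,param1=60,param2=40,minRadius=85,maxRadius=120)
if cs is not None:
  for x,y,q in cs[0][:4]: print(230+x/4,y/4,q/4,r(230+x/4,y/4))
cv2.imwrite('pics/w1c.png',g)
```

```text
[ 0.544249   -0.06613334  0.03      ] [0.43808984 0.10722309 0.03      ] [ 0.40933534 -0.10458863  0.03      ] [ 0.62570941 -0.12994832  0.03      ] [0.65062205 0.08236323 0.03      ]
yaw -7.730927926997039
yaw -6.69248432373346
yaw -6.68473942801067 0.21785511224133905
post [array([0.55662379, 0.03785781, 0.1       ]), array([ 0.55040912, -0.01673649,  0.1       ])]
339.6875 137.0625 22.675 [ 0.54389186 -0.06551312  0.03      ]
343.8125 6.5625 25.975 [0.5640201 0.0856576 0.03     ]
```

View pics/w1c.png

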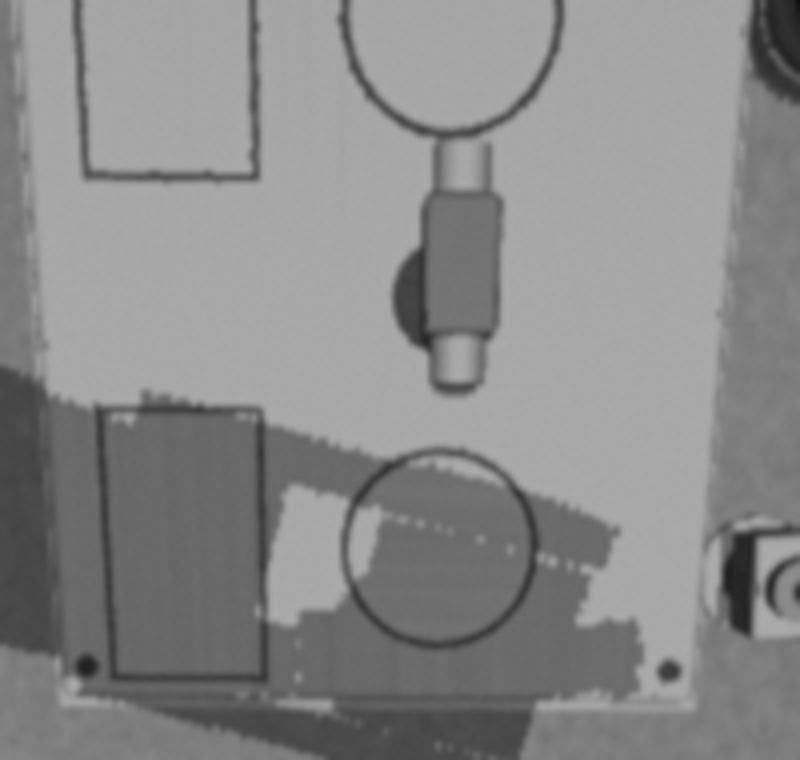

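>>> {"method": "apply_moves", "body": {
  "series": [
    [-0.108, -0.194, -0.2225, 0, 0, -0.013],
    [-0.108, -0.194, -0.2225, 0, 0, -0.013],
    [-0.108, -0.194, -0.2225, 0, 0, -0.013],
    [-0.108, -0.194, -0.2225, 0, 0, -0.013],
    [-0.108, -0.194, -0.2225, 0, 0, -0.013],
    [-0.108, -0.194, -0.2225, 0, 0, -0.013]
  ],
  "jaw": 0.9
}}

```text
time: 3.98
eef_pos: [0.4313, -0.256, 0.1209]
tcp_rot: [0.75, 0.661, 0.0, 0.0]
contact_force: [0.3, 0.0, -0.5]
opening: 0.896
finger_force: 0.0
```

Run:
```python
from h import *
print(ctrl.get_state()['eef_pos'])
look((('plate_a_center',.012),('sample_center',.046),('shield_center',.09)),fn='w2.png')
```

```text
[ 0.43132034 -0.2560269   0.12092918]
plate_a_center 0.8 330 303 size 58 60 n 2726 [ 0.4249 -0.3578  0.012 ]
plate_a_center 0.75 185 179 size 66 73 n 3738 [ 0.3204 -0.2246  0.012 ]
plate_a_center 0.65 244 282 size 42 55 n 941 [ 0.3495 -0.3255  0.012 ]
plate_a_center 0.57 322 200 size 64 65 n 3282 [ 0.4303 -0.2569  0.012 ]
sample_center 0.78 584 179 size 78 124 n 7242 [ 0.6169 -0.2545  0.046 ]
shield_center 0.61 474 337 size 29 176 n 1319 [ 0.5197 -0.3378  0.09  ]
```

View pics/w2.png

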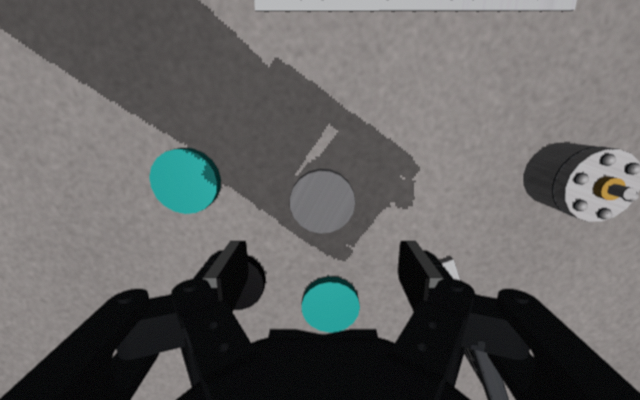

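>>> {"method": "apply_moves", "body": {
  "series": [
    [-0.001, -0.001, -0.07, 0, 0, 0],
    [-0.001, -0.001, -0.12, 0, 0, 0],
    [-0.001, -0.001, -0.124, 0, 0, 0],
    [-0.001, -0.001, -0.126, 0, 0, 0],
    [-0.001, -0.001, -0.128, 0, 0, 0]
  ],
  "jaw": 0.76
}}

```text
time: 4.8
eef_pos: [0.4318, -0.2575, 0.0202]
tcp_rot: [0.749, 0.662, 0.0, 0.002]
contact_force: [0.2, -0.6, -0.2]
opening: 0.759
finger_force: 0.0
```

>>> {"method": "apply_moves", "body": {
  "series": [
    [0, 0, -0.002, 0, 0, 0],
    [0, 0, -0.004, 0, 0, 0],
    [0, 0, -0.004, 0, 0, 0]
  ]
}}

```text
time: 5.18
eef_pos: [0.4302, -0.2563, 0.0148]
tcp_rot: [0.75, 0.662, -0.0, 0.0]
contact_force: [0.3, -0.6, 0.5]
opening: 0.76
finger_force: 0.0
```

>>> {"method": "apply_moves", "body": {
  "series": [
    [0, 0, 0, 0, 0, 0],
    [0, 0, 0, 0, 0, 0],
    [0, 0, 0, 0, 0, 0],
    [0, 0, 0, 0, 0, 0]
  ],
  "jaw": 0.5,
  "squeeze": 40
}}

```text
time: 5.68
eef_pos: [0.4307, -0.2568, 0.0153]
tcp_rot: [0.75, 0.662, 0.0, 0.001]
contact_force: [-0.7, -0.4, 5.7]
opening: 0.635
finger_force: 45.7
```

>>> {"method": "apply_moves", "body": {
  "series": [
    [0, 0, 0.05, 0, 0, 0],
    [0.03, 0.05, 0.1, 0, 0, 0],
    [0.07, 0.12, 0.1075, 0, 0, 0],
    [0.11, 0.18, 0.1075, 0, 0, 0],
    [0.1425, 0.238, 0.1075, 0, 0, 0],
    [0.1425, 0.238, 0.09, 0, 0, 0],
    [0.1425, 0.238, 0.06, 0, 0, 0],
    [0.1425, 0.238, 0.046, 0, 0, 0],
    [0.1425, 0.238, 0.041, 0, 0, 0],
    [0.1425, 0.238, 0.04, 0, 0, 0]
  ]
}}

```text
time: 6.92
eef_pos: [0.5441, -0.0665, 0.0467]
tcp_rot: [0.75, 0.662, -0.0, -0.0]
contact_force: [-0.4, -0.1, -1.0]
opening: 0.637
finger_force: 42.8
```

>>> {"method": "apply_moves", "body": {
  "series": [
    [0, 0, -0.001, 0, 0, 0],
    [0, 0, -0.002, 0, 0, 0],
    [0, 0, -0.0025, 0, 0, 0]
  ]
}}

```text
time: 7.3
eef_pos: [0.5445, -0.0661, 0.0453]
tcp_rot: [0.75, 0.662, 0.0, 0.0]
contact_force: [-0.8, -0.1, 2.5]
opening: 0.636
finger_force: 44.3
```

>>> {"method": "apply_moves", "body": {
  "series": [
    [0, 0, 0, 0, 0, 0],
    [0, 0, 0, 0, 0, 0],
    [0, 0, 0.01, 0, 0, 0],
    [0, 0, 0.06, 0, 0, 0],
    [0, 0, 0.12, 0, 0, 0],
    [0, 0, 0.12, 0, 0, 0]
  ],
  "jaw": 0.8
}}

```text
time: 8.05
eef_pos: [0.5475, -0.0669, 0.1464]
tcp_rot: [0.75, 0.662, 0.003, 0.005]
contact_force: [0.1, -0.9, 0.1]
opening: 0.799
finger_force: 0.0
```

Run:
```python
from h import *
print(ctrl.get_state()['eef_pos'])
look((('plate_a_center',.042),('seat_right',.03)),fn='w3.png')
```

```text
[ 0.54753827 -0.06687303  0.14643838]
plate_a_center 0.62 170 397 size 6 17 n 68 [ 0.3672 -0.256   0.042 ]
plate_a_center 0.58 317 200 size 66 67 n 3468 [ 0.5441 -0.0662  0.042 ]
seat_right 0.73 253 193 size 113 203 n 1781 [ 0.4898 -0.0562  0.03  ]
```

View pics/w3.png

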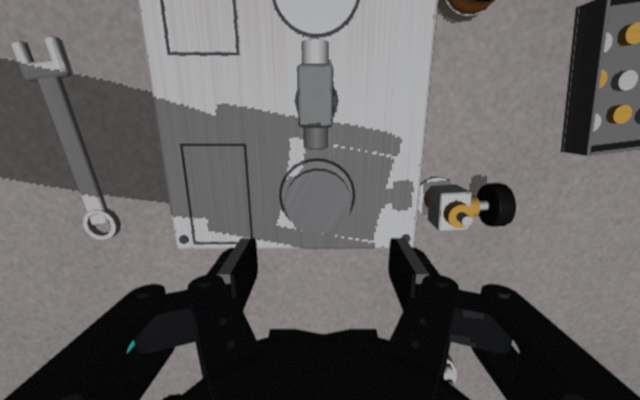

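>>> {"method": "apply_moves", "body": {
  "series": [
    [0, 0, 0.05, 0, 0, 0],
    [-0.04, 0.12, 0.05, 0, 0, 0],
    [-0.08, 0.24, 0.05, 0, 0, 0],
    [-0.1225, 0.386, 0.0, 0, 0, 0],
    [-0.1225, 0.386, 0.0, 0, 0, 0],
    [-0.1225, 0.386, 0.0, 0, 0, 0],
    [-0.1225, 0.386, 0.0, 0, 0, 0],
    [-0.1225, 0.386, 0.0, 0, 0, 0]
  ]
}}

```text
time: 9.2
eef_pos: [0.4451, 0.243, 0.1392]
tcp_rot: [0.749, 0.663, -0.002, -0.0]
contact_force: [-0.7, -0.3, -1.3]
opening: 0.801
finger_force: 0.0
```

Run:
```python
from h import *
print(ctrl.get_state()['eef_pos'])
look((('plate_a_center',.012),('reference_center',.07)),fn='w4.png')
```

```text
[0.44513013 0.24304254 0.13919667]
```

View pics/w4.png

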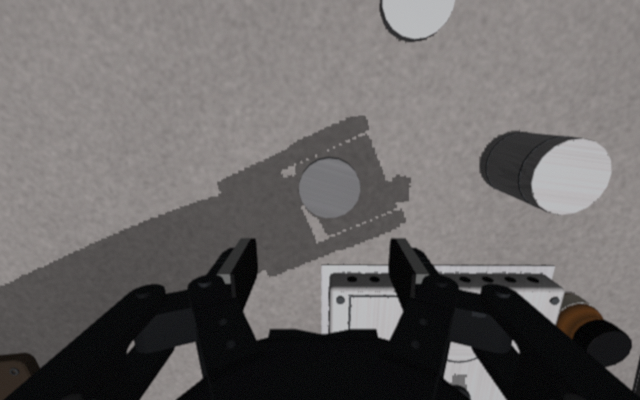

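Run:
```python
from h import *
c,M=cam('wrist')
print(ray(c,M,329.5,187.5,.012),ray(c,M,571,175.5,.07), ctrl.get_state()['eef_pos'])
```

```text
[0.45337683 0.24600349 0.012     ] [0.6194155  0.24848794 0.07      ] [0.44691357 0.24167019 0.14069675]
```

>>> {"method": "apply_moves", "body": {
  "series": [
    [0.009, 0.0045, -0.07, 0, 0, 0],
    [0.009, 0.0045, -0.13, 0, 0, 0],
    [0.009, 0.0045, -0.15, 0, 0, 0],
    [0.009, 0.0045, -0.1565, 0, 0, 0],
    [0.009, 0.0045, -0.1565, 0, 0, 0]
  ]
}}

```text
time: 9.98
eef_pos: [0.4549, 0.2465, 0.017]
tcp_rot: [0.75, 0.662, 0.001, 0.001]
contact_force: [-0.1, 0.7, -0.1]
opening: 0.8
finger_force: 0.0
```

>>> {"method": "apply_moves", "body": {
  "series": [
    [0, 0, 0, 0, 0, 0],
    [0, 0, 0, 0, 0, 0],
    [0, 0, 0, 0, 0, 0],
    [0, 0, 0, 0, 0, 0]
  ],
  "jaw": 0.5
}}

```text
time: 10.48
eef_pos: [0.4552, 0.247, 0.0179]
tcp_rot: [0.75, 0.662, 0.002, 0.001]
contact_force: [-0.4, -1.2, 6.3]
opening: 0.629
finger_force: 42.5
```

>>> {"method": "apply_moves", "body": {
  "series": [
    [0, 0, 0.08, 0, 0, 0],
    [0, 0, 0.16, 0, 0, 0],
    [0.02, -0.07, 0.168, 0, 0, 0],
    [0.04, -0.14, 0.168, 0, 0, 0],
    [0.06, -0.21, 0.168, 0, 0, 0],
    [0.08, -0.28, 0.168, 0, 0, 0],
    [0.1, -0.35, 0.168, 0, 0, 0],
    [0.1135, -0.391, 0.168, 0, 0, 0],
    [0.1135, -0.391, 0.14, 0, 0, 0],
    [0.1135, -0.391, 0.09, 0, 0, 0],
    [0.1135, -0.391, 0.06, 0, 0, 0],
    [0.1135, -0.391, 0.055, 0, 0, 0],
    [0.1135, -0.391, 0.055, 0, 0, 0]
  ]
}}

```text
time: 12.1
eef_pos: [0.5444, -0.0663, 0.06]
tcp_rot: [0.75, 0.662, 0.0, 0.0]
contact_force: [-0.1, -0.3, -0.5]
opening: 0.631
finger_force: 45.1
```

>>> {"method": "apply_moves", "body": {
  "series": [
    [0, 0, -0.001, 0, 0, 0],
    [0, 0, -0.002, 0, 0, 0],
    [0, 0, -0.0025, 0, 0, 0]
  ]
}}

```text
time: 12.48
eef_pos: [0.5448, -0.0664, 0.0596]
tcp_rot: [0.75, 0.662, -0.0, 0.0]
contact_force: [-4.3, 1.0, 10.8]
opening: 0.632
finger_force: 46.2
```

>>> {"method": "apply_moves", "body": {
  "series": [
    [0, 0, 0, 0, 0, 0],
    [0, 0, 0, 0, 0, 0],
    [0, 0, 0.01, 0, 0, 0],
    [0, 0, 0.06, 0, 0, 0],
    [0, 0, 0.12, 0, 0, 0],
    [0, 0, 0.12, 0, 0, 0],
    [0, 0, 0.12, 0, 0, 0]
  ],
  "jaw": 0.8
}}

```text
time: 13.35
eef_pos: [0.5439, -0.0662, 0.1534]
tcp_rot: [0.75, 0.662, -0.0, -0.0]
contact_force: [-0.1, 0.8, -0.2]
opening: 0.798
finger_force: 0.0
```

Run:
```python
from h import *
print(ctrl.get_state()['eef_pos'])
im,c,M=look((('plate_a_center',.054),('sample_center',.046)))
cv2.imwrite('pics/w5.png',cv2.resize(im[100:280,200:440,::-1],None,fx=3,fy=3))
```

```text
[ 0.54392044 -0.06623004  0.15338164]
plate_a_center 0.49 176 394 size 8 21 n 123 [ 0.3722 -0.2471  0.054 ]
plate_a_center 0.29 324 201 size 67 68 n 3554 [ 0.5446 -0.0648  0.054 ]
sample_center 0.6 451 367 size 17 34 n 365 [ 0.6493 -0.2565  0.046 ]
```

View pics/w5.png

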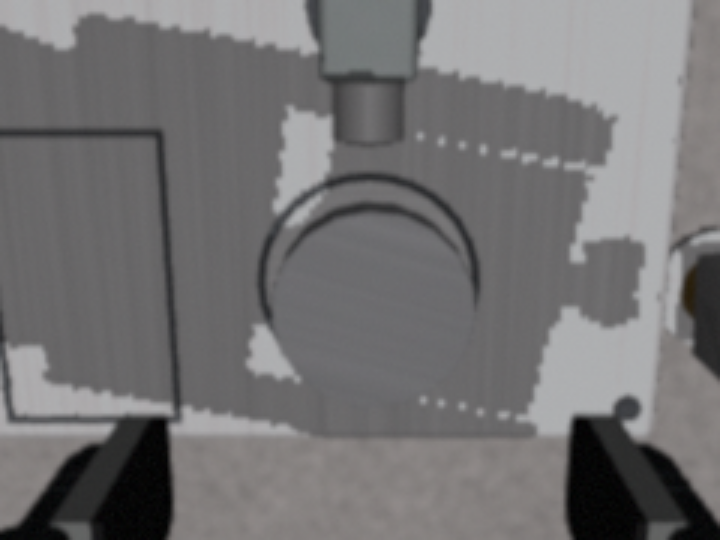

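>>> {"method": "apply_moves", "body": {
  "series": [
    [0.04, -0.09, 0.0375, 0, 0, 0],
    [0.08, -0.18, 0.0375, 0, 0, 0],
    [0.0975, -0.2375, 0.0375, 0, 0, 0],
    [0.0975, -0.2375, 0.0375, 0, 0, 0],
    [0.0975, -0.2375, 0.0375, 0, 0, 0],
    [0.0975, -0.2375, 0.0375, 0, 0, 0]
  ],
  "jaw": 0.9
}}

```text
time: 14.25
eef_pos: [0.6215, -0.2551, 0.1821]
tcp_rot: [0.749, 0.662, -0.0, -0.001]
contact_force: [0.3, -0.2, 0.7]
opening: 0.899
finger_force: 0.0
```

Run:
```python
from h import *
s=[ctrl.get_state()['eef_pos'] for _ in range(3)];print(s)
look((('sample_center',.03),('shield_center',.09)),fn='w6.png')
```

```text
[array([ 0.62149437, -0.2550541 ,  0.18208278]), array([ 0.62149437, -0.2550541 ,  0.18208278]), array([ 0.62149437, -0.2550541 ,  0.18208278])]
sample_center 0.81 334 192 size 58 63 n 2826 [ 0.6315 -0.2613  0.03  ]
shield_center 0.78 260 297 size 60 91 n 3032 [ 0.5568 -0.3305  0.09  ]
```

View pics/w6.png

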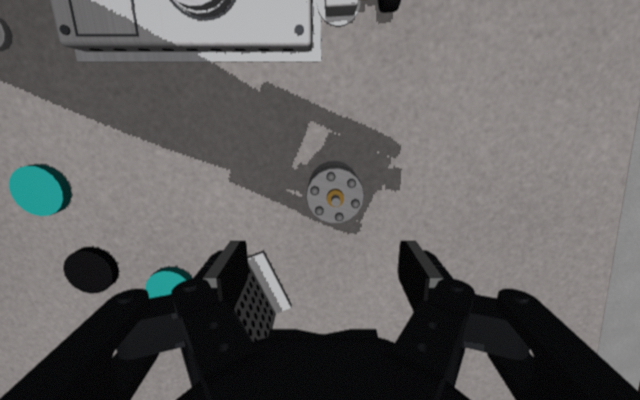

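Run:
```python
from h import *
c,M=cam('wrist')
print(ray(c,M,335,195.5,.046), [ray(c,M,*p,.004).round(4) for p in((265,251),(290,305))],ctrl.get_state()['eef_pos'])
```

```text
[ 0.63239345 -0.26080597  0.046     ] [array([ 0.545 , -0.3293,  0.004 ]), array([ 0.5625, -0.4049,  0.004 ])] [ 0.62189898 -0.2547706   0.18316724]
```

>>> {"method": "apply_moves", "body": {
  "series": [
    [0.013, -0.0075, -0.07, 0, 0, 0],
    [0.013, -0.0075, -0.13, 0, 0, 0],
    [0.013, -0.0075, -0.18, 0, 0, 0],
    [0.013, -0.0075, -0.1915, 0, 0, 0],
    [0.013, -0.0075, -0.1915, 0, 0, 0]
  ]
}}

```text
time: 15.02
eef_pos: [0.6329, -0.2618, 0.0308]
tcp_rot: [0.749, 0.662, 0.0, 0.0]
contact_force: [-0.8, 0.4, 1.2]
opening: 0.897
finger_force: 0.0
```

>>> {"method": "apply_moves", "body": {
  "series": [
    [0, 0, 0, 0, 0, 0],
    [0, 0, 0, 0, 0, 0],
    [0, 0, 0, 0, 0, 0],
    [0, 0, 0, 0, 0, 0],
    [0, 0, 0, 0, 0, 0]
  ],
  "jaw": 0.5,
  "squeeze": 50
}}

```text
time: 15.65
eef_pos: [0.634, -0.2632, 0.0336]
tcp_rot: [0.75, 0.662, 0.0, 0.002]
contact_force: [-1.3, 1.5, 6.1]
opening: 0.617
finger_force: 54.0
```

>>> {"method": "apply_moves", "body": {
  "series": [
    [0, 0, 0.05, 0, 0, 0],
    [0, 0, 0.11, 0, 0, 0],
    [-0.03, 0.065, 0.12, 0, 0, 0],
    [-0.055, 0.125, 0.12, 0, 0, 0],
    [-0.08, 0.185, 0.12, 0, 0, 0],
    [-0.11, 0.2445, 0.12, 0, 0, 0],
    [-0.11, 0.2445, 0.11, 0, 0, 0],
    [-0.11, 0.2445, 0.085, 0, 0, 0],
    [-0.11, 0.2445, 0.073, 0, 0, 0],
    [-0.11, 0.2445, 0.0705, 0, 0, 0],
    [-0.11, 0.2445, 0.0705, 0, 0, 0]
  ]
}}

```text
time: 17.02
eef_pos: [0.5448, -0.0672, 0.0876]
tcp_rot: [0.75, 0.662, -0.0, -0.0]
contact_force: [-3.8, 0.6, 3.8]
opening: 0.623
finger_force: 55.3
```

>>> {"method": "apply_moves", "body": {
  "series": [
    [0, 0, -0.001, 0, 0, 0],
    [0, 0, -0.002, 0, 0, 0],
    [0, 0, -0.003, 0, 0, 0],
    [0, 0, -0.003, 0, 0, 0]
  ]
}}

```text
time: 17.52
eef_pos: [0.5449, -0.0672, 0.0876]
tcp_rot: [0.75, 0.662, -0.001, -0.001]
contact_force: [-10.1, 2.1, 15.4]
opening: 0.615
finger_force: 56.6
```

>>> {"method": "apply_moves", "body": {
  "series": [
    [0, 0, 0.002, 0, 0, 0],
    [0, 0, 0.002, 0, 0, 0],
    [0, 0, 0.002, 0, 0, 0],
    [0, 0, 0.06, 0, 0, 0],
    [0, 0, 0.12, 0, 0, 0],
    [0, 0, 0.16, 0, 0, 0],
    [0, 0, 0.16, 0, 0, 0]
  ],
  "jaw": 0.85
}}

```text
time: 18.4
eef_pos: [0.5466, -0.0674, 0.2157]
tcp_rot: [0.75, 0.662, 0.002, 0.003]
contact_force: [0.4, 0.6, -0.6]
opening: 0.849
finger_force: 0.0
```

Run:
```python
from h import *
print(ctrl.get_state()['eef_pos'])
im,c,M=look((('sample_center',.09),('plate_a_center',.05)))
a=cv2.resize(im[90:270,220:420,::-1],None,fx=3,fy=3)
im2,c2,M2=snap('scene')
b=cv2.resize(im2[170:350,230:330,::-1],None,fx=3,fy=3)
cv2.imwrite('pics/w7.png',np.hstack([a[:540],b])[:, :800])
```

```text
[ 0.54658339 -0.06737297  0.21574151]
sample_center 0.79 320 190 size 60 67 n 3191 [ 0.5451 -0.0641  0.09  ]
plate_a_center 0.65 190 368 size 18 29 n 295 [ 0.3526 -0.2838  0.05  ]
```

View pics/w7.png

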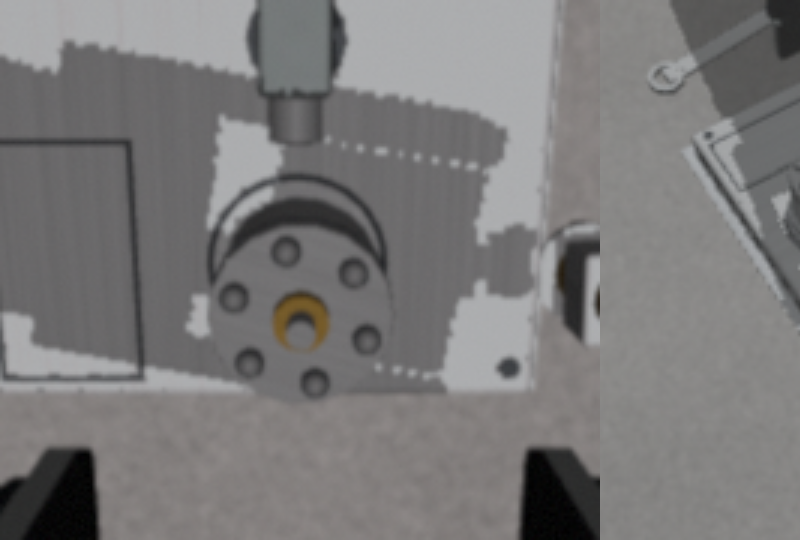

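>>> {"method": "apply_moves", "body": {
  "series": [
    [0.02, 0.08, 0, 0, 0, 0],
    [0.04, 0.16, 0, 0, 0, 0],
    [0.06, 0.24, 0, 0, 0, 0],
    [0.08, 0.32, 0, 0, 0, 0],
    [0.094, 0.394, -0.03, 0, 0, 0],
    [0.094, 0.394, -0.05, 0, 0, 0],
    [0.094, 0.394, -0.05, 0, 0, 0],
    [0.094, 0.394, -0.05, 0, 0, 0]
  ],
  "jaw": 0.9
}}

```text
time: 19.6
eef_pos: [0.6197, 0.2469, 0.1718]
tcp_rot: [0.75, 0.661, -0.001, -0.0]
contact_force: [0.4, -0.6, 1.1]
opening: 0.9
finger_force: 0.0
```

Run:
```python
from h import *
print(ctrl.get_state()['eef_pos'])
im,c,M=look((('reference_center',.07),('seat_left',.03)),fn='w8.png')
```

```text
[0.61971978 0.24688132 0.17182007]
reference_center 0.84 319 192 size 65 74 n 3740 [0.617  0.2554 0.07  ]
seat_left 0.73 289 328 size 44 59 n 1143 [0.5628 0.0939 0.03  ]
```

View pics/w8.png

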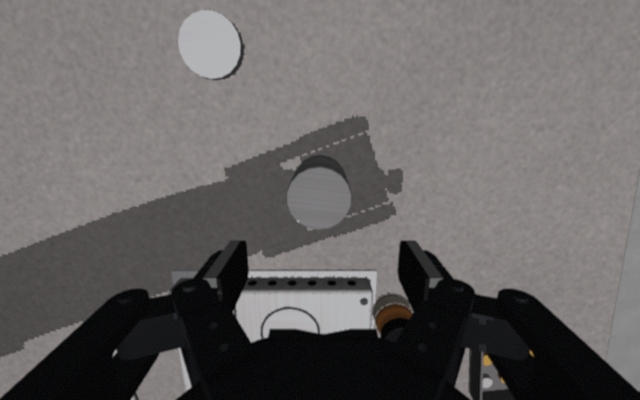

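>>> {"method": "apply_moves", "body": {
  "series": [
    [-0.003, 0.0025, -0.06, 0, 0, 0],
    [-0.003, 0.0025, -0.12, 0, 0, 0],
    [-0.003, 0.0025, -0.15, 0, 0, 0],
    [-0.003, 0.0025, -0.159, 0, 0, 0],
    [-0.003, 0.0025, -0.159, 0, 0, 0]
  ]
}}

```text
time: 20.38
eef_pos: [0.6182, 0.25, 0.0461]
tcp_rot: [0.75, 0.662, 0.001, 0.0]
contact_force: [-0.0, 0.0, 0.6]
opening: 0.898
finger_force: 0.0
```

>>> {"method": "apply_moves", "body": {
  "series": [
    [0, 0, 0, 0, 0, 0],
    [0, 0, 0, 0, 0, 0],
    [0, 0, 0, 0, 0, 0],
    [0, 0, 0, 0, 0, 0],
    [0, 0, 0, 0, 0, 0]
  ],
  "jaw": 0.5,
  "squeeze": 55
}}

```text
time: 21.0
eef_pos: [0.6183, 0.2509, 0.0476]
tcp_rot: [0.75, 0.662, 0.001, 0.0]
contact_force: [-1.5, -0.0, 6.3]
opening: 0.62
finger_force: 59.2
```

>>> {"method": "apply_moves", "body": {
  "series": [
    [0, 0, 0.05, 0, 0, 0],
    [0, 0, 0.1, 0, 0, 0],
    [-0.02, -0.06, 0.1, 0, 0, 0],
    [-0.04, -0.12, 0.1, 0, 0, 0],
    [-0.06, -0.18, 0.1, 0, 0, 0],
    [-0.067, -0.2035, 0.1, 0, 0, 0],
    [-0.067, -0.2035, 0.08, 0, 0, 0],
    [-0.067, -0.2035, 0.055, 0, 0, 0],
    [-0.067, -0.2035, 0.044, 0, 0, 0],
    [-0.067, -0.2035, 0.042, 0, 0, 0],
    [-0.067, -0.2035, 0.042, 0, 0, 0]
  ]
}}

```text
time: 22.38
eef_pos: [0.5639, 0.0883, 0.0782]
tcp_rot: [0.749, 0.662, -0.0, -0.0]
contact_force: [-0.2, -0.5, -5.8]
opening: 0.618
finger_force: 60.6
```

>>> {"method": "apply_moves", "body": {
  "series": [
    [0, 0, -0.001, 0, 0, 0],
    [0, 0, -0.002, 0, 0, 0],
    [0, 0, -0.003, 0, 0, 0],
    [0, 0, -0.003, 0, 0, 0]
  ]
}}

```text
time: 22.88
eef_pos: [0.5641, 0.0878, 0.0776]
tcp_rot: [0.75, 0.662, 0.0, -0.0]
contact_force: [-5.2, 0.4, 4.7]
opening: 0.619
finger_force: 60.8
```

>>> {"method": "apply_moves", "body": {
  "series": [
    [0, 0, 0.002, 0, 0, 0],
    [0, 0, 0.002, 0, 0, 0],
    [0, 0, 0.002, 0, 0, 0],
    [0, 0, 0.07, 0, 0, 0],
    [0, 0, 0.14, 0, 0, 0],
    [0, -0.04, 0.18, 0, 0, 0],
    [0, -0.11, 0.18, 0, 0, 0.1]
  ],
  "jaw": 0.85
}}

```text
time: 23.75
eef_pos: [0.5661, -0.0005, 0.225]
tcp_rot: [0.721, 0.693, 0.003, 0.004]
contact_force: [1.2, -1.3, -1.3]
opening: 0.851
finger_force: 0.0
```

Run:
```python
from h import *
print(ctrl.get_state()['eef_pos'])
im,c,M=look((('reference_center',.1),('seat_left',.03)),fn='w9.png')
```

```text
[ 5.66148734e-01 -4.66797191e-04  2.25029553e-01]
reference_center 0.76 314 90 size 67 70 n 3676 [0.5635 0.0874 0.1   ]
seat_left 0.95 250 86 size 98 156 n 513 [0.4966 0.0988 0.03  ]
```

View pics/w9.png

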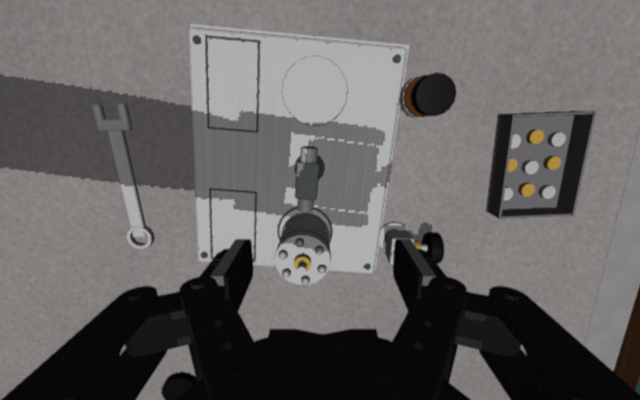

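>>> {"method": "apply_moves", "body": {
  "series": [
    [-0.01, -0.08, 0, 0, 0, 0.2],
    [-0.02, -0.16, 0, 0, 0, 0.344],
    [-0.03, -0.24, 0, 0, 0, 0.344],
    [-0.0395, -0.32, 0, 0, 0, 0.344],
    [-0.0395, -0.4, 0, 0, 0, 0.344],
    [-0.0395, -0.4625, 0, 0, 0, 0.344],
    [-0.0395, -0.4625, 0, 0, 0, 0.344],
    [-0.0395, -0.4625, 0, 0, 0, 0.344]
  ],
  "jaw": 0.7
}}

```text
time: 24.9
eef_pos: [0.5324, -0.3692, 0.2193]
tcp_rot: [0.623, 0.782, 0.0, -0.001]
contact_force: [-0.3, 0.5, 0.5]
opening: 0.702
finger_force: 0.0
```

Run:
```python
from h import *
s=ctrl.get_state();print(s['eef_pos'])
im,c,M=look((('shield_center',.096),),fn='w10.png')
```

```text
[ 0.532403   -0.36919622  0.21934712]
shield_center 0.7 322 180 size 41 118 n 2961 [ 0.5282 -0.3561  0.096 ]
```

View pics/w10.png

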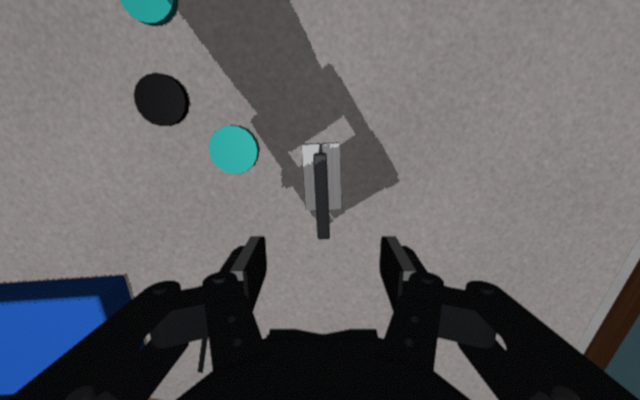

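Run:
```python
from h import *
c,M=cam('wrist'); s=ctrl.get_state()
a,b=ray(c,M,320.3,153,.096),ray(c,M,323.2,238,.096)
print(a,b,(a+b)/2,np.linalg.norm(a-b)); d=a-b; print(np.degrees(np.arctan2(-d[0],d[1])))
Y=R.from_quat(s['tcp_rot']).as_matrix()[:,1]; print('tool y yaw',np.degrees(np.arctan2(Y[1],Y[0])),s['eef_pos'])
e=ray(c,M,340.5,145,.008),ray(c,M,340.5,208,.008); d=e[0]-e[1];print(e,np.degrees(np.arctan2(-d[0],d[1])))
```

```text
[ 0.52191086 -0.33276747  0.096     ] [ 0.54204412 -0.40920829  0.096     ] [ 0.53197749 -0.37098788  0.096     ] 0.0790477478830812
14.755654570843875
tool y yaw 12.95971021756171 [ 0.53263228 -0.36841248  0.21985211]
(array([ 0.54446795, -0.33015699,  0.008     ]), array([ 0.56282957, -0.4043256 ,  0.008     ])) 13.904909549120488
```

>>> {"method": "apply_moves", "body": {
  "series": [
    [0, -0.002, -0.06, 0, 0, 0.03],
    [0, -0.002, -0.12, 0, 0, 0.03],
    [0, -0.002, -0.15, 0, 0, 0.03],
    [0, -0.002, -0.159, 0, 0, 0.03],
    [0, -0.002, -0.159, 0, 0, 0.03]
  ]
}}

```text
time: 25.62
eef_pos: [0.5328, -0.3712, 0.0937]
tcp_rot: [0.614, 0.79, 0.0, 0.0]
contact_force: [0.2, -0.1, 0.2]
opening: 0.701
finger_force: 0.0
```

>>> {"method": "apply_moves", "body": {
  "series": [
    [0, 0, 0, 0, 0, 0],
    [0, 0, 0, 0, 0, 0],
    [0, 0, 0, 0, 0, 0],
    [0, 0, 0, 0, 0, 0],
    [0, 0, 0, 0, 0, 0],
    [0, 0, 0, 0, 0, 0]
  ],
  "jaw": 0,
  "squeeze": 60
}}

```text
time: 26.38
eef_pos: [0.5325, -0.3724, 0.0944]
tcp_rot: [0.614, 0.789, -0.0, 0.0]
contact_force: [-1.9, 1.2, 5.0]
opening: 0.126
finger_force: 59.3
```

>>> {"method": "apply_moves", "body": {
  "series": [
    [0, 0, 0.06, 0, 0, 0],
    [-0.02, 0.0, 0.11, 0, 0, 0],
    [-0.07, 0.05, 0.12, 0, 0, -0.2],
    [-0.0904, 0.12, 0.12, 0, 0, -0.35],
    [-0.0904, 0.19, 0.12, 0, 0, -0.473],
    [-0.0904, 0.26, 0.12, 0, 0, -0.473],
    [-0.0904, 0.33, 0.12, 0, 0, -0.473],
    [-0.0904, 0.3954, 0.12, 0, 0, -0.473],
    [-0.0904, 0.3954, 0.11, 0, 0, -0.473],
    [-0.0904, 0.3954, 0.08, 0, 0, -0.473],
    [-0.0904, 0.3954, 0.055, 0, 0, -0.473],
    [-0.0904, 0.3954, 0.044, 0, 0, -0.473],
    [-0.0904, 0.3954, 0.0415, 0, 0, -0.473],
    [-0.0904, 0.3954, 0.0415, 0, 0, -0.473]
  ]
}}

```text
time: 28.12
eef_pos: [0.4603, -0.056, 0.1267]
tcp_rot: [0.75, 0.662, 0.0, 0.0]
contact_force: [0.3, 0.4, -3.4]
opening: 0.124
finger_force: 59.3
```

>>> {"method": "apply_moves", "body": {
  "series": [
    [0, 0, -0.001, 0, 0, 0],
    [0, 0, -0.002, 0, 0, 0],
    [0, 0, -0.003, 0, 0, 0],
    [0, 0, -0.003, 0, 0, 0]
  ]
}}

```text
time: 28.62
eef_pos: [0.4602, -0.0556, 0.1244]
tcp_rot: [0.749, 0.662, 0.0, 0.0]
contact_force: [1.0, 1.0, -0.5]
opening: 0.125
finger_force: 59.7
```

Barely touching; lower a little more.

>>> {"method": "apply_moves", "body": {
  "series": [
    [0, 0, -0.001, 0, 0, 0],
    [0, 0, -0.001, 0, 0, 0]
  ]
}}

```text
time: 28.88
eef_pos: [0.4605, -0.0556, 0.1245]
tcp_rot: [0.749, 0.662, 0.0, 0.0]
contact_force: [-2.8, 2.2, 4.7]
opening: 0.126
finger_force: 60.4
```

>>> {"method": "apply_moves", "body": {
  "series": [
    [0, 0, 0, 0, 0, 0],
    [0, 0, 0, 0, 0, 0],
    [0, 0, 0, 0, 0, 0],
    [0, 0, 0.05, 0, 0, 0],
    [0, 0, 0.12, 0, 0, 0],
    [0, -0.05, 0.18, 0, 0, 0],
    [0, -0.1, 0.18, 0, 0, 0],
    [0, -0.1, 0.18, 0, 0, 0]
  ],
  "jaw": 0.4
}}

```text
time: 29.88
eef_pos: [0.4601, -0.1376, 0.2679]
tcp_rot: [0.751, 0.661, 0.0, 0.001]
contact_force: [0.0, 0.9, -0.2]
opening: 0.397
finger_force: 0.0
```

Run:
```python
from h import *
print(ctrl.get_state()['eef_pos'])
im,c,M=look((('shield_center',.126),('reference_center',.1),('sample_center',.1)))
im2,c2,M2=snap('scene')
cv2.imwrite('pics/w11.png',np.vstack([cv2.resize(im[:240,100:500,::-1],(600,360)),cv2.resize(im2[150:310,170:450,::-1],(420,240)) if 0 else cv2.resize(im2[160:300,200:450,::-1],(600,240))]))
```

```text
[ 0.46008904 -0.13760506  0.26788736]
shield_center 0.58 313 98 size 48 101 n 3187 [ 0.462  -0.0551  0.126 ]
sample_center 0.95 398 99 size 57 65 n 2912 [ 0.5419 -0.0649  0.1   ]
```

View pics/w11.png

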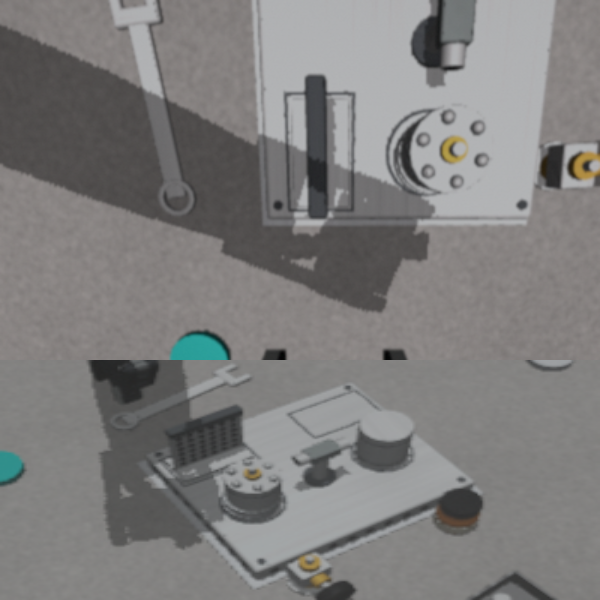

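The picture shows the shield inside its rectangle, the sample cell on its stack inside the ring in front of the valve, and the reference cell on the other seat. I'm handing it in.

```bash
python3 -c "
from plant import ctrl
print(ctrl.sign_off())"
```

```text
the job is handed in; nothing more can be done
None
```

The job is done and handed in at about 30 s of robot time: the sample cell stands on two packing plates on the right seat (in front of the valve), the reference cell is on the left seat, and the shield is in its rectangle in front of the sample cell. The spare plate was left on the bench, the look-alikes were not touched, and the final pictures agree. The lid-to-post level follows from the heights given and was not measured directly.

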